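# Lock the lamp carriage and hold the blue stone in its light

### The arm

A 7-joint arm with a two-finger parallel gripper is mounted at the origin on the work surface. World frame = base frame: x ahead of the robot, y to its left, z up, the work surface at z = 0. Lengths are in m, angles in rad, forces in N, time in s.
With the tool pointing down it reaches from about 0.4 to 0.85 m from the base axis. Payload 4.5 kg.
Tool frame: the origin (TCP) lies midway between the tips of the shut fingers; the grasp point (between the pads) lies 19 mm behind it (ctrl.grip_depth is the distance from the TCP to the grasp point, in m); z points along the fingers, x is the direction in which the jaws open and shut, and the axes are right-handed (so a half turn about z gives the same grasp; the last joint's range is limited). The gripper opens to 85 mm and grips with 20 to 120 N. Pads are 22 mm wide; open, the fingers measure 114 mm over their backs; the gripper's body (76 mm by 85 mm) begins 54 mm behind the grasp point. The pads swing forward as they close: fully open they stand 13 mm farther back than shut.
Start: joints at [1.234, 0.689, -0.195, 1.565, 0.157, 0.902, -0.215], TCP at [0.227, -0.583, 0.231] pointing down, gripper open.
Joint ranges: [-3.01, 3.01], [-0.46, 2.08], [-1.47, 1.51], [0.13, 2.56], [-1, 4.14], [0.04, 2.09], [-2.66, 2.66]. Speed limits (rad/s): [2.57, 2.57, 3.14, 3.14, 3.14, 3.14, 3.14].

### API

Orientations are given as a unit quaternion [x, y, z, w].
In Python, from rig import ctrl, grab_frame, camera_params, order, cut_out, spot_point gives the robot as it stands.
- The arm moves only by the tool step_arm, never from a script. Its argument "targets" is text: rows parted by semicolons, each of 7 numbers parted by spaces: the shift along the world's x, y, z in m, then the turn, a rotation vector about the world's x, y, z in rad, then the closure, from -1 (fully open) to 1 (shut). In form: dx dy dz wx wy wz jaw; .... A call has 1 to 12 rows; each row shifts and turns the commanded pose from where the row before left it; what a row does not reach is not made up. A row lasts 1/8 s, in which the tool goes at most 62.5 mm and 10.7 degrees, less where a joint would pass 70% of its speed; a pose out of reach is approached as far as the arm can. A call is refused whole if a number of a shift passes 0.0625 or a number of a turn 0.188, either way. A call with a gripper value outside its range is refused whole. The fingers move at their own pace and stop on an object; "newtons" is the grip in N (left out, the last holds). Time passes only in rows, so rows that do not move let the fingers close. It gives the time, the measured TCP pose, the force and the opening at its end, in the units of the state.
- ctrl.sense(): the state, without advancing time (a new reading comes with each control period).
- grab_frame(name): name is "scene" or "side" or "wrist"; returns the picture (480x640x3 uint8, blue, green, red); there is no depth.
- camera_params(name): a dict with "camera_matrix" (3x3 intrinsics, pixels), "cam_to_world" (4x4, takes a point from camera to world coordinates); the wrist camera has in their place "tool_from_camera" (4x4, takes a point from camera to tool coordinates, whose origin is the TCP and whose axes are the tool frame's). Camera axes: x right, y down, z forward; pixel columns grow to the right and rows downward; lengths in m; the calibration is good to about 2 mm. A picture is of the moment at which its call begins: read the wrist's pose just before it. camera_params takes no time and is no camera call.
- order.close_job(): hands the job in, once; it reports no verdict.
Trained networks look in the newest picture that a camera, given by its name, has taken for a name from the list of things; names that differ only in an ending like _2 or _b are one class to them, and where a whole thing is asked for, a point or a joint stands for the part that bears it (a point fixed in the world has none). Each returns a list of dicts, best first, with "conf" (0 to 1); they miss things now and then, are a little off and sometimes report something else, mostly with a low value. They report only what shows in the picture. A call takes as long as a camera call.
- cut_out(camera, query): "mask" (480x640 bool, what is visible of it) and "box" ([centre column, centre row, width, height] in pixels, round what is visible of it).
- spot_point(camera, query): "at" ([column, row] in pixels: a listed point, or the origin of a listed thing).
The state is a dict: "time_s": time; "qpos": joint angles; "qd": joint speeds; "joint_torque": joint torques, N m; "tool_pos": TCP position; "ee_rot": TCP orientation; "wrist_force": force on the tool from outside, world axes, zero at the start; "ft_torque": the same for the moment, N m; "width": opening from 0.0 (shut) to 1.0 (fully open).
Only numpy, scipy, OpenCV 4.12 (cv2) and the standard library are available. Lean on these libraries where they do the work, as an engineer would, in place of code of your own. Each camera call takes 0.05 s, during which the arm holds its last target. There are 200 camera calls.

### The job

At the stone viewer, first lock the lamp carriage: put the red-headed pin down through the brass eyelet beside the lamp until its head sits on the eyelet, and let go of it. Then pick up the glass cell with the blue stone, touching it by its white frosted faces only and never by the clear polished ones, and hold it upright in the light path above the yellow cross, the stone level with the middle of the lamp and the clear faces squarely towards lamp and screen. Finish while still holding the cell steadily there, and leave the red and green cells standing where they are.

Things in the scene. Friction and masses are not known exactly. Their poses are not given: they have to be found in the camera images.
- viewer: Stone viewer, fixed: dark base 130 x 370 x 12 mm; at its +y end a silver lamp barrel (52 mm across, axis 85 mm and top 111 mm above the bench) on a blue carriage, at its -y end a white screen 90 mm wide, top at 117 mm. Origin on the bench under the yellow cross on the base. Own y axis = light path (lamp front at +100 mm, screen face at -120 mm), z up.
- beam (a point): The point to hold the stone at: on the lamp's axis, straight above the yellow cross, 85 mm above the bench (73 mm above the base plate). Axes as viewer.
- eyelet (a point): Centre of the top of the brass eyelet: plate 34 x 34 x 8 mm, top 60 mm above the bench, at x = -85, y = +140 mm of viewer. Upright through hole of 12 mm, small chamfer; 16 mm below the plate is a dark ear with a 15 mm hole on the same axis, open underneath. Lamp barrel 59 mm away on the +x side. Axes as viewer.
- pin: Locking pin, upright, 50 g: steel shaft 8 mm thick, 45 mm long, tapered tip; round red head above it, 18 mm across, 26 mm tall. Origin at its tip, z up (head from z = 45 to 71 mm). It starts loose in a 12 mm hole of a dark wooden block 50 x 50 x 50 mm, head sitting on the block's top.
- pin_tip (a point): The lower end of the pin's shaft, on its axis. With the head sitting on the eyelet it is 45 mm below eyelet.
- cell_blue: Glass cell, 24 x 24 mm, 60 mm tall, standing; a blue stone inside. Origin: centre of its underside, z up. Own x axis: through the two clear polished faces; own y axis: through the two white frosted faces (opaque plates 20 mm wide, full height, 24 mm outside to outside). 75 g, to be held. It starts on a black mat 3 mm thick, 60 mm or more from the other cells.
- cell_blue_glass: The clear glass core of the blue cell, fixed in it: its bare sides across the cell's x axis are the polished faces that must not be touched. Same origin and axes as cell_blue.
- cell_blue_stone (a point): Centre of the blue stone, in the middle of the cell, 30 mm above its underside. Axes as cell_blue.
- cell_red: Glass cell, 24 x 24 mm, 60 mm tall, standing; a red stone inside. Origin: centre of its underside, z up. Own x axis: through the two clear polished faces; own y axis: through the two white frosted faces (opaque plates 20 mm wide, full height, 24 mm outside to outside). Leave alone.
- cell_green: Glass cell, 24 x 24 mm, 60 mm tall, standing; a green stone inside. Origin: centre of its underside, z up. Own x axis: through the two clear polished faces; own y axis: through the two white frosted faces (opaque plates 20 mm wide, full height, 24 mm outside to outside). Leave alone.

How it is judged:
By the outcome, as a careful person would: the job done as asked, in the order asked, and still so for the second after the job is handed in, while the arm keeps its last pose, push and grip.
It also fails if it takes over 61 s, if anything falls off the work surface, if the arm or the gripper's body presses on something with over 40 N, if the wrist force passes 120 N, or if a joint passes its speed limit or range.

## Working session

There is one attempt and no reset: what is moved stays moved. The work goes in short steps, Python scripts to look and compute and a tool call to move; the robot and the scene stay as the last step left them, time stands still between calls to the robot, and variables do not carry over. Pictures are saved under pics/ and viewed, about 8 in all and at most 12, crops included, and the job is handed in when it is done.

Besides the shell and the picture viewer there is one more tool, called after "Call:" as a command line: name --argument value ..., lists and objects as JSON in quotes. step_arm: Moves the arm, as the interface text tells. Its arguments: {"type":"object","properties":{"targets":{"type":"string"},"newtons":{"type":"number"}},"required":["targets"]}

```bash
mkdir -p pics; cat > h.py <<'E'
import numpy as np, cv2
from rig import ctrl, grab_frame, camera_params, order, cut_out, spot_point
from scipy.spatial.transform import Rotation as R
def cam(n):
    p=camera_params(n);K=np.array(p["camera_matrix"])
    if n=="wrist":
        s=ctrl.sense();T=np.eye(4);T[:3,:3]=R.from_quat(s["ee_rot"]).as_matrix();T[:3,3]=s["tool_pos"]
        T=T@np.array(p["tool_from_camera"])
    else: T=np.array(p["cam_to_world"])
    return K,T
def ray(C,px):
    K,T=C;d=T[:3,:3]@np.linalg.solve(K,[px[0],px[1],1]);return T[:3,3],d/np.linalg.norm(d)
def onz(C,px,z):
    o,d=ray(C,px);return o+d*(z-o[2])/d[2]
def tri(rs):
    A=np.zeros((3,3));b=np.zeros(3)
    for o,d in rs:
        P=np.eye(3)-np.outer(d,d);A+=P;b+=P@o
    x=np.linalg.solve(A,b);return x,[round(float(np.linalg.norm((np.eye(3)-np.outer(d,d))@(x-o)))*1e3,1) for o,d in rs]
def proj(C,X):
    K,T=C;c=np.linalg.inv(T)@np.append(X,1);u=K@c[:3];return u[:2]/u[2]
E
python3 - <<'E'
from h import *
np.set_printoptions(precision=4,suppress=True)
ims=[]
obs={}
for n in ["scene","side"]:
    im=grab_frame(n);C=cam(n);cv2.imwrite(f"pics/{n}0.png",im)
    for q in ["viewer","beam","eyelet","pin","pin_tip","cell_blue","cell_blue_stone","cell_red","cell_green"]:
        r=spot_point(n,q)
        for k in r[:2]: print(n,q,np.round(k["at"],1),round(k["conf"],2))
        if r: obs.setdefault(q,[]).append(ray(C,r[0]["at"]))
for q,r in obs.items():
    if len(r)>1: print(q,*tri(r))
print(ctrl.sense()["time_s"],ctrl.grip_depth,ctrl.sense()["ee_rot"])
E
```

```text
scene viewer [391.2 331.1] 0.97
scene beam [400.8 294. ] 0.88
scene eyelet [490.  305.3] 0.94
scene cell_blue [224.6 229.4] 0.91
scene cell_blue_stone [220.8 224.2] 0.6
scene cell_red [253.2 255. ] 0.96
scene cell_green [171.5 223.2] 0.81
scene cell_green [489.7 306. ] 0.7
side viewer [279.  215.5] 0.96
side beam [419.6 345.4] 0.63
side beam [278. 186.] 0.55
side eyelet [202.4 182.5] 0.71
side cell_blue [421.4 345. ] 0.66
side cell_blue_stone [424.7 336.8] 0.7
side cell_blue_stone [275.8 181.1] 0.53
side cell_red [383.7 306.9] 0.9
side cell_green [492.4 379.1] 0.9
side cell_green [277.8 213.6] 0.38
viewer [ 0.6003  0.1482 -0.0003] [1.1, 1.1]
beam [ 0.5163 -0.0619 -0.057 ] [183.1, 183.1]
eyelet [0.5179 0.2864 0.0622] [2.5, 2.5]
cell_blue [ 0.5285 -0.2548  0.0113] [1.1, 1.1]
cell_blue_stone [ 0.5347 -0.2559  0.0283] [0.7, 0.7]
cell_red [ 0.5559 -0.1644  0.0024] [1.7, 1.7]
cell_green [ 0.558  -0.3661  0.0026] [1.2, 1.2]
1.0 0.0187 [ 0.8254 -0.5646  0.      0.    ]
```

View pics/scene0.png

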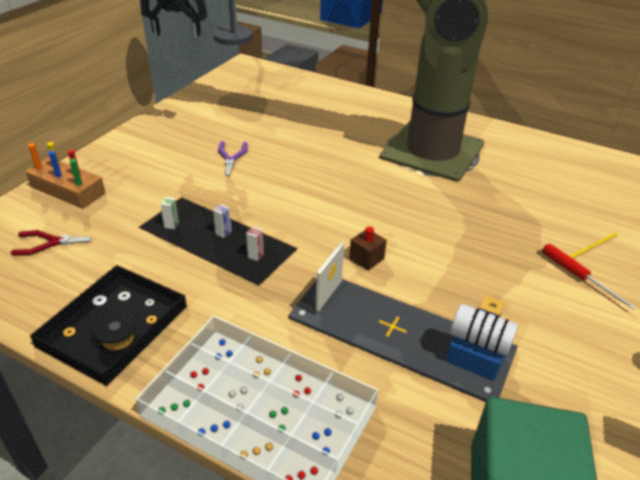

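View pics/side0.png

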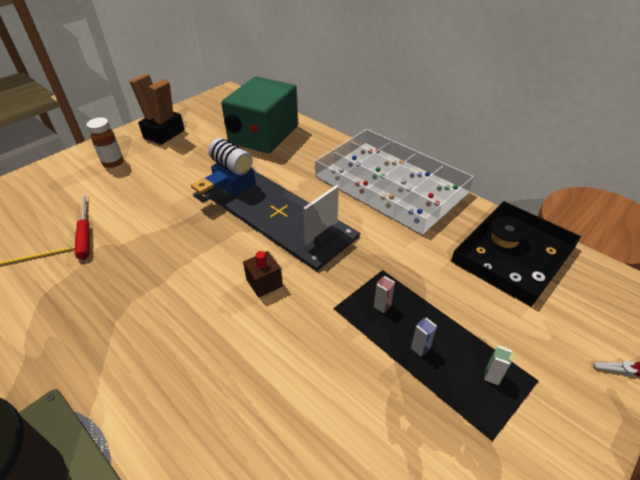

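```bash
python3 - <<'E'
from h import *
np.set_printoptions(precision=4,suppress=True)
S,D=cam("scene"),cam("side")
print("pin head top",*tri([ray(S,(369,230)),ray(D,(261,256))]))
p=camera_params("wrist");print(np.array(p["tool_from_camera"]),p["camera_matrix"])
print(R.from_quat(ctrl.sense()["ee_rot"]).as_matrix())
# yellow cross ends, far base corners
for s,d in [((393,326),(279,211))]: print("cross",onz(S,s,.012),onz(D,d,.012))
E
```

```text
pin head top [0.4524 0.0298 0.0726] [0.2, 0.2]
[[ 1.      0.      0.0005 -0.    ]
 [-0.0001  0.9651  0.2618 -0.0649]
 [-0.0005 -0.2618  0.9651 -0.1429]
 [ 0.      0.      0.      1.    ]] [[350.0859   0.     324.6333]
 [  0.     350.0859 243.3277]
 [  0.       0.       1.    ]]
[[ 0.3624 -0.932  -0.    ]
 [-0.932  -0.3624 -0.0001]
 [ 0.0001  0.0001 -1.    ]]
cross [0.5998 0.1488 0.012 ] [0.6008 0.149  0.012 ]
```

Call:
step_arm --targets "0.03 0.033 0 0 0 -0.04 -1;0.03 0.033 0 0 0 -0.04 -1;0.03 0.033 0 0 0 -0.04 -1;0.03 0.033 0 0 0 -0.04 -1;0.03 0.033 0 0 0 -0.04 -1;0.03 0.033 0 0 0 -0.04 -1;0.03 0.033 0 0 0 -0.04 -1;0.03 0.033 0 0 0 -0.04 -1;0.03 0.033 0 0 0 -0.04 -1;0.03 0.033 0 0 0 -0.012 -1;0 0 0 0 0 0 -1;0 0 0 0 0 0 -1"

```text
time_s: 2.5
tool_pos: [0.5259, -0.2531, 0.2313]
ee_rot: [-0.707, 0.708, -0.0, -0.001]
wrist_force: [-0.4, -0.4, -0.5]
width: 1.0
```

```bash
python3 - <<'E'
from h import *
np.set_printoptions(precision=4,suppress=True)
C=cam("wrist");s=ctrl.sense();im=grab_frame("wrist");cv2.imwrite("pics/w1.png",im)
print(s["tool_pos"],R.from_quat(s["ee_rot"]).as_matrix()[:,0])
for q,z in [("cell_blue",.003),("cell_blue_stone",.033)]:
  for k in spot_point("wrist",q)[:2]: print(q,k["at"],k["conf"],onz(C,k["at"],z))
E
```

```text
[ 0.5259 -0.2531  0.2313] [-0.0014 -1.      0.0008]
cell_blue [326.9, 209.9] 0.84 [ 0.5272 -0.2563  0.003 ]
cell_blue_stone [326.8, 212.8] 0.64 [ 0.5295 -0.256   0.033 ]
```

View pics/w1.png

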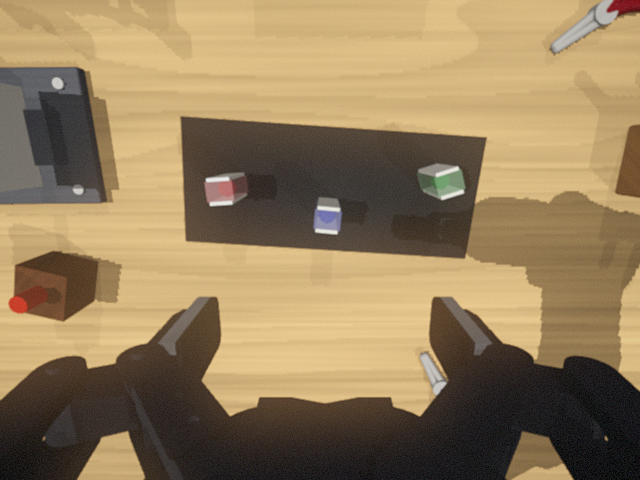

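Call:
step_arm --targets "-0.008 0.031 -0.003 0 0 0 -1;-0.008 0.031 -0.003 0 0 0 -1;-0.008 0.031 -0.003 0 0 0 -1;-0.008 0.031 -0.003 0 0 0 -1;-0.008 0.031 -0.003 0 0 0 -1;-0.008 0.031 -0.003 0 0 0 -1;-0.008 0.031 -0.003 0 0 0 -1;-0.008 0.031 -0.003 0 0 0 -1;-0.01 0.035 -0.003 0 0 0 -1;0 0 0 0 0 0 -1;0 0 0 0 0 0 -1"

```text
time_s: 4.03
tool_pos: [0.4528, 0.0291, 0.2045]
ee_rot: [-0.706, 0.708, -0.0, -0.0]
wrist_force: [-0.6, -0.0, -0.2]
width: 0.999
```

```bash
python3 - <<'E'
from h import *
np.set_printoptions(precision=4,suppress=True)
C=cam("wrist");s=ctrl.sense();im=grab_frame("wrist");cv2.imwrite("pics/w2.png",im)
print(s["tool_pos"])
for q,z in [("pin",.005),("pin_tip",.005),("eyelet",.06),("viewer",0)]:
  for k in spot_point("wrist",q)[:2]: print(q,k["at"],k["conf"],onz(C,k["at"],z))
hsv=cv2.cvtColor(im,cv2.COLOR_BGR2HSV);m=((hsv[...,0]<8)|(hsv[...,0]>172))&(hsv[...,1]>170)&(hsv[...,2]>60)
n,l,st,ce=cv2.connectedComponentsWithStats(m.astype(np.uint8))
for i in range(1,n):
  if st[i,4]>80: print(st[i],ce[i],onz(C,ce[i],.068))
E
```

```text
[0.4528 0.0291 0.2045]
pin [324.5, 216.0] 0.81 [0.4532 0.0286 0.005 ]
viewer [192.1, 55.4] 0.76 [0.5988 0.1469 0.    ]
[311 220  22  26 401] [321.187  233.8903] [0.4501 0.0313 0.068 ]
[  0 360  30  32 532] [ 10.468  376.0996] [0.3164 0.318  0.068 ]
```

View pics/w2.png

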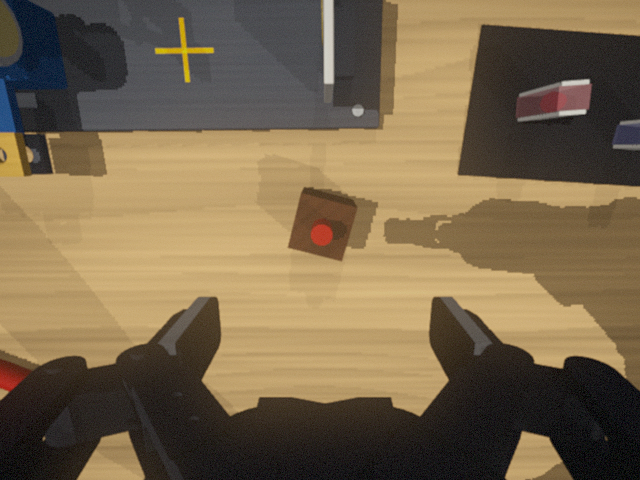

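Call:
step_arm --targets "-0.0015 0.0015 -0.04 0 0 0 -1;0 0 -0.04 0 0 0 -1;0 0 -0.04 0 0 0 -0.5;0 0 -0.02 0 0 0 -0.2;0 0 -0.01 0 0 0 0;0 0 0 0 0 0 0.2;0 0 0 0 0 0 0.4;0 0 0 0 0 0 1;0 0 0 0 0 0 1;0 0 0 0 0 0 1;0 0 0 0 0 0 1" --newtons 40

```text
time_s: 5.65
tool_pos: [0.4516, 0.032, 0.0552]
ee_rot: [-0.707, 0.708, -0.001, 0.001]
wrist_force: [-0.3, -0.1, 6.2]
width: 0.192
```

Call:
step_arm --targets "0 0 0.002 0 0 0 1;0 0 0.01 0 0 0 1;0 0 0.02 0 0 0 1;0 0 0.03 0 0 0 1;0 0 0.03 0 0 0 1;0 0 0.03 0 0 0 1;0 0 0.01 0 0 0 1;0 0 0 0 0 0 1"

```text
time_s: 6.65
tool_pos: [0.4511, 0.032, 0.1866]
ee_rot: [-0.707, 0.708, -0.0, 0.0]
wrist_force: [1.3, 0.6, -1.2]
width: 0.195
```

```bash
python3 - <<'E'
from h import *
a=grab_frame("scene");b=grab_frame("side");w=grab_frame("wrist");s=ctrl.sense();print(s["tool_pos"],s["wrist_force"],s["width"])
np.save("w3.npy",w)
for n in["scene","side","wrist"]:
  for q in ["pin","pin_tip","eyelet"]:
    print(n,q,[(np.round(k["at"],1),round(k["conf"],2)) for k in spot_point(n,q)[:2]])
def cp(n,im,r):
  c=np.array(proj(cam(n),s["tool_pos"]),int);x,y=c;return cv2.resize(im[max(0,y-r):y+r,max(0,x-r):x+r],(400,400),interpolation=cv2.INTER_CUBIC),(x-r,y-r)
A,o1=cp("scene",a,50);B,o2=cp("side",b,50);print(o1,o2)
cv2.imwrite("pics/p3.png",np.hstack([A,B]))
E
```

```text
[0.4502703  0.03190296 0.18539681] [ 0.05078152 -0.69070949 -0.59722687] 0.18964249979195608
scene pin [(array([370. , 199.6]), 0.6)]
scene pin_tip [(array([368. , 200.7]), 0.58)]
scene eyelet [(array([488.9, 308.4]), 0.86)]
side pin [(array([275.8, 183.4]), 0.63), (array([279.7, 214.8]), 0.62)]
side pin_tip [(array([257.7, 229.3]), 0.48)]
side eyelet [(array([199.8, 183.3]), 0.95)]
wrist pin [(array([324.6, 266.2]), 0.69)]
wrist pin_tip [(array([325.9, 265.1]), 0.92)]
wrist eyelet []
(np.int64(325), np.int64(129)) (np.int64(201), np.int64(155))
```

View pics/p3.png

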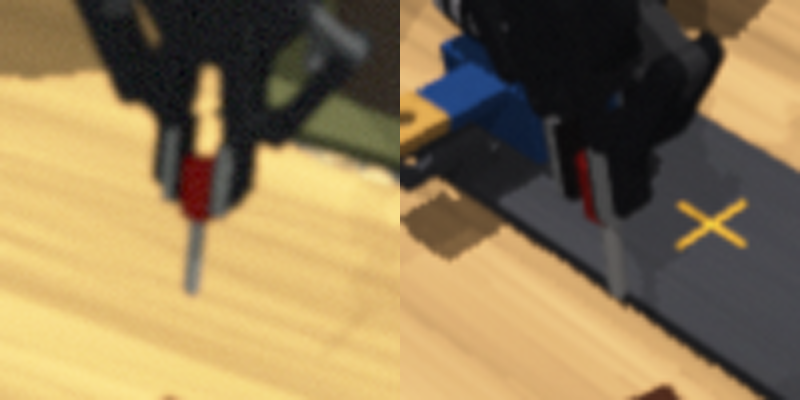

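```bash
python3 - <<'E'
from h import *
np.set_printoptions(precision=4,suppress=True)
S,D,W=cam("scene"),cam("side"),cam("wrist")
t,r=tri([ray(S,(372.5,202)),ray(D,(256.5,230))]);print("tip",t,r)
t3,r=tri([ray(S,(372.5,202)),ray(D,(256.5,230)),ray(W,(325.9,265.1))]);print("tip3",t3,r)
for z in (.045,.0): print(np.round(proj(S,t3+[0,0,z]),1),np.round(proj(D,t3+[0,0,z]),1))
b,r=tri([ray(S,(374.5,184)),ray(D,(252.7,211.2))]);print("shaft top",b,r)
print(proj(W,[.4503,.0319,.135]))
# eyelet
print("eyelet",tri([ray(S,(488.9,308.4)),ray(D,(199.8,183.3))]),[onz(S,(490,305.3),.06),onz(D,(199.8,183.3),.06)])
E
```

```text
tip [0.4499 0.0294 0.1358] [0.5, 0.5]
tip3 [0.4502 0.03   0.1357] [0.6, 0.8, 0.7]
[374.5 181.8] [252.9 208.3]
[372.4 202.3] [256.1 229.7]
shaft top [0.4492 0.0301 0.1754] [0.1, 0.1]
[323.8138 264.8766]
eyelet (array([0.5166, 0.2889, 0.0574]), [6.5, 6.5]) [array([0.5182, 0.2845, 0.06  ]), array([0.5135, 0.2942, 0.06  ])]
```

Call:
step_arm --targets "0.007 0.028 0 0 0 0 1;0.007 0.028 0 0 0 0 1;0.007 0.028 0 0 0 0 1;0.007 0.028 0 0 0 0 1;0.007 0.028 0 0 0 0 1;0.007 0.028 0 0 0 0 1;0.007 0.028 0 0 0 0 1;0.007 0.028 0 0 0 0 1;0.006 0.022 0 0 0 0 1;0.003 0.012 0 0 0 0 1;0 0 0 0 0 0 1;0 0 0 0 0 0 1"

```text
time_s: 8.75
tool_pos: [0.5159, 0.2884, 0.1862]
ee_rot: [-0.706, 0.708, -0.0, -0.001]
wrist_force: [0.7, 0.4, -0.9]
width: 0.191
```

```bash
python3 - <<'E'
from h import *
np.set_printoptions(precision=4,suppress=True)
C=cam("wrist");s=ctrl.sense();w=grab_frame("wrist");print(s["tool_pos"],s["width"])
for q,z in[("eyelet",.06),("pin_tip",s["tool_pos"][2]-.05),("pin",.136)]:
  for k in spot_point("wrist",q)[:2]: print(q,k["at"],k["conf"],onz(C,k["at"],z))
print(proj(C,[.515,.288,.06]))
x,y=np.array(proj(C,[.515,.288,.06]),int)
cv2.imwrite("pics/w4.png",cv2.resize(w[y-60:y+60,x-80:x+80],(800,600),interpolation=cv2.INTER_CUBIC));print(x-80,y-60)
E
```

```text
[0.5159 0.2884 0.1862] 0.19099841814231797
eyelet [323.3, 234.5] 0.63 [0.5151 0.2888 0.06  ]
pin_tip [326.1, 264.9] 0.82 [0.5156 0.287  0.1362]
pin [327.3, 265.5] 0.71 [0.5151 0.2863 0.136 ]
[324.2522 234.5734]
244 174
```

View pics/w4.png

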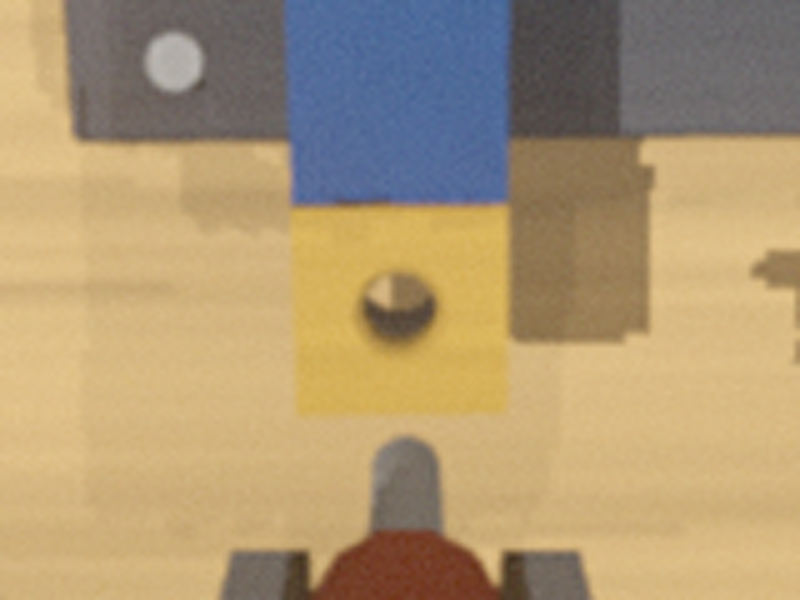

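Call:
step_arm --targets "-0.0007 0.0015 -0.02 0 0 0 1;0 0 -0.03 0 0 0 1;0 0 -0.015 0 0 0 1;0 0 0 0 0 0 1;0 0 0 0 0 0 1"

```text
time_s: 9.57
tool_pos: [0.516, 0.2917, 0.1222]
ee_rot: [-0.707, 0.708, -0.0, 0.001]
wrist_force: [-0.2, 0.4, -0.2]
width: 0.19
```

```bash
python3 - <<'E'
from h import *
np.set_printoptions(precision=4,suppress=True)
C=cam("wrist");s=ctrl.sense();w=grab_frame("wrist");print(s["tool_pos"],s["wrist_force"])
for q,z in[("eyelet",.06),("pin_tip",s["tool_pos"][2]-.05)]:
  for k in spot_point("wrist",q)[:2]: print(q,k["at"],k["conf"],onz(C,k["at"],z))
print(proj(C,[.515,.288,.06]))
x,y=np.array(proj(C,[.515,.288,.06]),int)
cv2.imwrite("pics/w5.png",cv2.resize(w[y-60:y+60,x-80:x+80],(800,600),interpolation=cv2.INTER_CUBIC));print(x-80,y-60)
E
```

```text
[0.516  0.2917 0.1222] [-0.163   0.3957 -0.1617]
pin_tip [325.1, 264.4] 0.85 [0.5161 0.2909 0.0722]
[329.8335 259.7759]
249 199
```

View pics/w5.png

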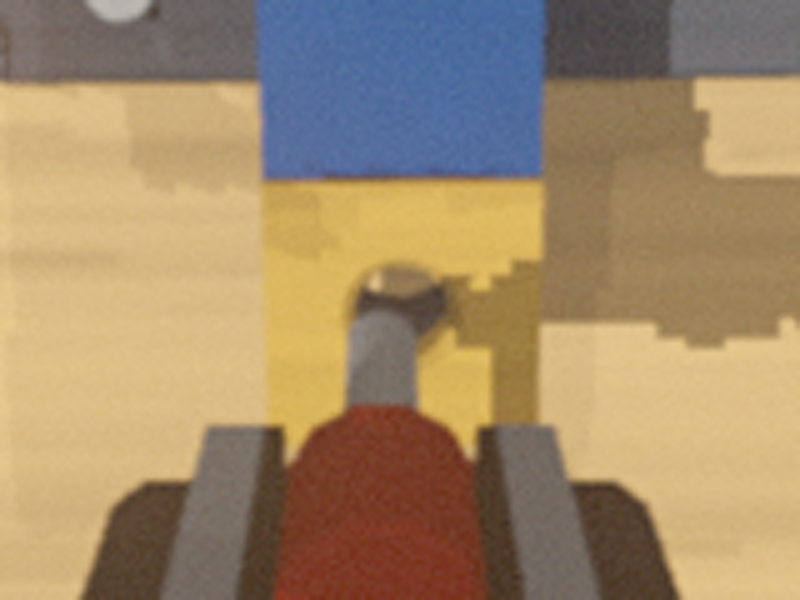

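Call:
step_arm --targets "-0.0009 -0.0026 0 0 0 0 1;0 0 -0.004 0 0 0 1;0 0 0 0 0 0 1"

```text
time_s: 10.1
tool_pos: [0.5142, 0.2887, 0.117]
ee_rot: [-0.707, 0.708, 0.0, -0.0]
wrist_force: [0.2, -0.1, -0.4]
width: 0.192
```

```bash
python3 - <<'E'
from h import *
np.set_printoptions(precision=4,suppress=True)
C=cam("wrist");s=ctrl.sense();w=grab_frame("wrist");print(s["tool_pos"],s["wrist_force"])
for q,z in[("eyelet",.06),("pin_tip",s["tool_pos"][2]-.05)]:
  for k in spot_point("wrist",q)[:2]: print(q,k["at"],k["conf"],onz(C,k["at"],z))
x,y=np.array(proj(C,[.515,.288,.06]),int)
cv2.imwrite("pics/w6.png",cv2.resize(w[y-60:y+60,x-80:x+80],(800,600),interpolation=cv2.INTER_CUBIC));print(x-80,y-60)
E
```

```text
[0.5142 0.2887 0.117 ] [ 0.1816 -0.0717 -0.3723]
eyelet [319.4, 259.3] 0.92 [0.515  0.2913 0.06  ]
pin_tip [322.7, 266.3] 0.85 [0.513  0.2893 0.067 ]
pin_tip [522.4, 118.1] 0.53 [0.5942 0.1852 0.067 ]
244 199
```

View pics/w6.png

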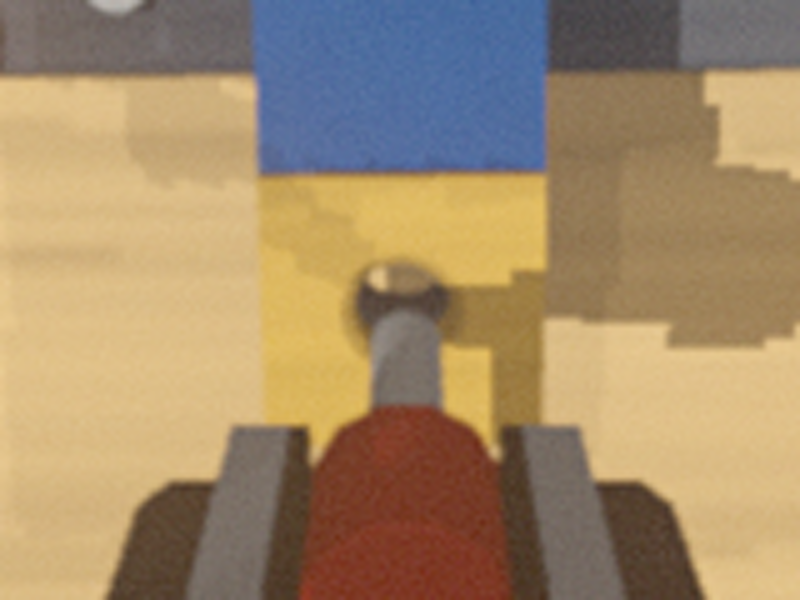

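Call:
step_arm --targets "0.0009 0.0004 0 0 0 0 1;0 0 -0.004 0 0 0 1;0 0 -0.004 0 0 0 1;0 0 -0.004 0 0 0 1;0 0 -0.004 0 0 0 1;0 0 0 0 0 0 1"

```text
time_s: 11.0
tool_pos: [0.515, 0.2891, 0.1009]
ee_rot: [-0.707, 0.708, 0.0, -0.0]
wrist_force: [0.5, -0.2, -1.0]
width: 0.191
```

```bash
python3 - <<'E'
from h import *
C=cam("wrist");s=ctrl.sense();w=grab_frame("wrist");print(s["tool_pos"],s["wrist_force"])
a=grab_frame("side")
x,y=np.array(proj(C,[.515,.288,.06]),int);A=cv2.resize(w[y-50:y+50,x-50:x+50],(400,400),interpolation=cv2.INTER_CUBIC)
x,y=np.array(proj(cam("side"),[.515,.288,.06]),int);B=cv2.resize(a[y-35:y+35,x-35:x+35],(400,400),interpolation=cv2.INTER_CUBIC)
cv2.imwrite("pics/w7.png",np.hstack([A,B]))
E
```

```text
[0.51502818 0.28911527 0.10087129] [ 0.45089199 -0.22945511 -0.96889121]
```

View pics/w7.png

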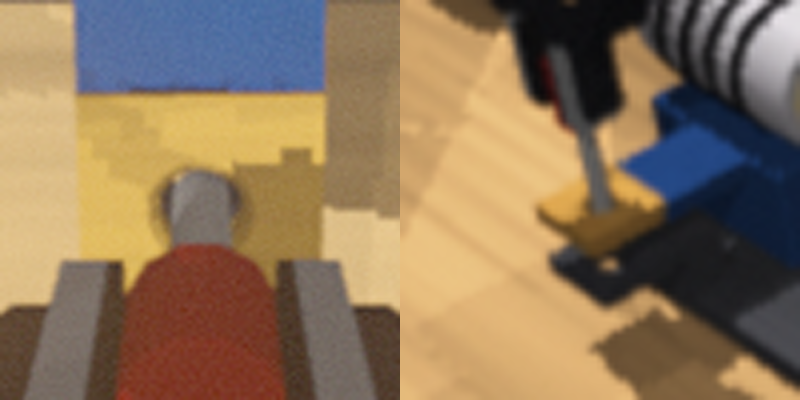

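The tip is in the hole: the shaft is centred at about (200,190) in the left half of the crop and there is no contact force. I'll go on down.

Call:
step_arm --targets "0 0 -0.005 0 0 0 1;0 0 -0.005 0 0 0 1;0 0 -0.005 0 0 0 1;0 0 0 0 0 0 1"

```text
time_s: 11.6
tool_pos: [0.515, 0.2891, 0.0857]
ee_rot: [-0.707, 0.708, 0.0, -0.001]
wrist_force: [-0.5, 1.2, -0.5]
width: 0.192
```

Call:
step_arm --targets "0 0 -0.005 0 0 0 1;0 0 -0.005 0 0 0 1;0 0 -0.004 0 0 0 1;0 0 0 0 0 0 1"

```text
time_s: 12.1
tool_pos: [0.515, 0.2891, 0.0719]
ee_rot: [-0.707, 0.708, 0.0, -0.0]
wrist_force: [-0.6, -0.7, -0.7]
width: 0.194
```

Call:
step_arm --targets "0 0 -0.003 0 0 0 1;0 0 -0.002 0 0 0 1;0 0 0 0 0 0 1"

```text
time_s: 12.48
tool_pos: [0.5152, 0.2892, 0.0672]
ee_rot: [-0.707, 0.708, 0.0, -0.0]
wrist_force: [-0.9, 0.4, -0.2]
width: 0.19
```

Call:
step_arm --targets "0 0 -0.001 0 0 0 1;0 0 -0.001 0 0 0 1;0 0 0 0 0 0 1"

```text
time_s: 12.85
tool_pos: [0.5154, 0.2893, 0.0654]
ee_rot: [-0.707, 0.708, -0.0, 0.0]
wrist_force: [0.3, -0.2, 0.6]
width: 0.192
```

Call:
step_arm --targets "0 0 -0.001 0 0 0 1;0 0 -0.0007 0 0 0 1;0 0 0 0 0 0 1"

```text
time_s: 13.22
tool_pos: [0.5154, 0.2893, 0.0653]
ee_rot: [-0.707, 0.708, -0.0, 0.0]
wrist_force: [-3.0, -0.4, 13.0]
width: 0.197
```

Call:
step_arm --targets "0 0 0.001 0 0 0 0.6;0 0 0 0 0 0 0.2;0 0 0 0 0 0 -0.2;0 0 0 0 0 0 -0.4;0 0 0 0 0 0 -0.4;0 0 0.02 0 0 0 -0.4;0 0 0.04 0 0 0 -0.4;0 0 0.04 0 0 0 -0.4;0 0 0.03 0 0 0 -0.4;0 0 0 0 0 0 -0.4"

```text
time_s: 14.48
tool_pos: [0.5168, 0.29, 0.197]
ee_rot: [-0.707, 0.708, -0.001, 0.003]
wrist_force: [0.0, -0.4, -0.1]
width: 0.697
```

```bash
python3 - <<'E'
from h import *
np.set_printoptions(precision=4,suppress=True)
C=cam("wrist");s=ctrl.sense();w=grab_frame("wrist");print(s["tool_pos"],s["width"],s["time_s"])
a=grab_frame("side")
m=cut_out("side","pin");print([ (k["box"],k["conf"]) for k in m[:2]])
print([(k["at"],k["conf"],onz(C,k["at"],.015)) for k in spot_point("wrist","pin")[:1]])
x,y=np.array(proj(C,[.515,.288,.06]),int);A=cv2.resize(w[y-50:y+50,x-50:x+50],(400,400),interpolation=cv2.INTER_CUBIC)
x,y=np.array(proj(cam("side"),[.515,.288,.06]),int);B=cv2.resize(a[y-35:y+35,x-35:x+35],(400,400),interpolation=cv2.INTER_CUBIC)
cv2.imwrite("pics/w8.png",np.hstack([A,B]))
E
```

```text
[0.5168 0.29   0.197 ] 0.6969798908999422 14.475
[([498.0, 367.9, 28.8, 41.1], 0.2)]
[([327.4, 222.4], 0.66, array([0.5151, 0.2873, 0.015 ]))]
```

View pics/w8.png

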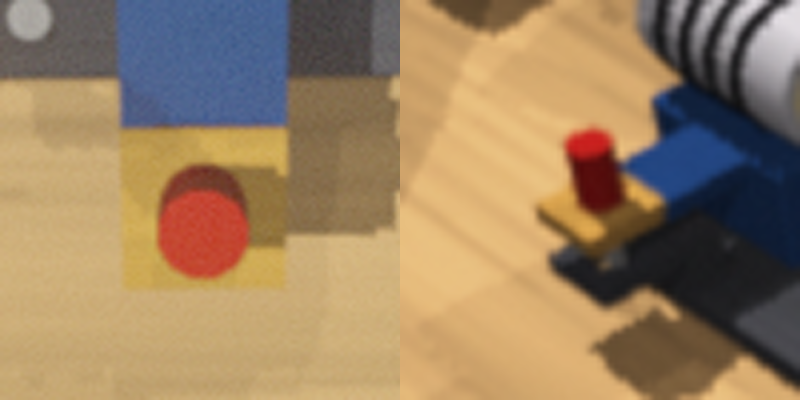

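```bash
python3 - <<'E'
from h import *
print(np.round(ctrl.sense()["qpos"],2))
# cell yaw from w1 picture (blue cell white top edges)
im=cv2.imread("pics/w1.png");
cv2.imwrite("pics/w9.png",cv2.resize(im[185:250,285:370],(680,520),interpolation=cv2.INTER_CUBIC))
E
```

```text
[-0.63  0.69  0.07  1.72 -0.06  0.74 -2.1 ]
```

Call:
step_arm --targets "0 -0.036 0 0 0 0.105 -0.4;0 -0.036 0 0 0 0.105 -0.4;0 -0.036 0 0 0 0.105 -0.4;0 -0.036 0 0 0 0.105 -0.4;0 -0.036 0 0 0 0.105 -0.4;0.001 -0.036 0 0 0 0.105 -0.4;0.001 -0.036 0 0 0 0.105 -0.4;0.001 -0.036 0 0 0 0.105 -0.4"

```text
time_s: 15.68
tool_pos: [0.5175, 0.0001, 0.1934]
ee_rot: [0.934, -0.356, -0.001, 0.0]
wrist_force: [0.1, 0.3, 0.0]
width: 0.701
```

Call:
step_arm --targets "0.001 -0.036 0 0 0 0.105 -0.4;0.001 -0.036 0 0 0 0.105 -0.4;0.001 -0.036 0 0 0 0.105 -0.4;0.001 -0.036 0 0 0 0.105 -0.4;0.001 -0.036 0 0 0 0.105 -0.4;0.001 -0.036 0 0 0 0.105 -0.4;0.001 -0.036 -0.02 0 0 0.105 -0.4;0 0 -0.02 0 0 0 -0.4;0 0 0 0 0 0 -0.4;0 0 0 0 0 0 -0.4"

```text
time_s: 16.92
tool_pos: [0.5256, -0.2498, 0.1547]
ee_rot: [1.0, 0.002, 0.0, -0.0]
wrist_force: [-0.2, 0.3, 0.2]
width: 0.699
```

```bash
python3 - <<'E'
from h import *
np.set_printoptions(precision=4,suppress=True)
C=cam("wrist");s=ctrl.sense();w=grab_frame("wrist");print(s["tool_pos"],s["width"],s["time_s"],R.from_quat(s["ee_rot"]).as_matrix()[:,0])
for q,z in [("cell_blue",.003),("cell_blue_stone",.033)]:
  for k in spot_point("wrist",q)[:2]: print(q,k["at"],k["conf"],onz(C,k["at"],z))
m=cut_out("wrist","cell_blue")[0];print(m["box"],m["conf"])
x,y=map(int,proj(C,[.528,-.2555,.045]))
cv2.imwrite("pics/w9.png",cv2.resize(w[y-60:y+60,x-80:x+80],(800,600),interpolation=cv2.INTER_CUBIC));print(x-80,y-60)
E
```

```text
[ 0.5256 -0.2498  0.1547] 0.6993195848253814 16.925 [1.     0.0043 0.    ]
cell_blue [329.2, 235.6] 0.83 [ 0.5284 -0.257   0.003 ]
cell_blue_stone [329.5, 240.4] 0.79 [ 0.5282 -0.2534  0.033 ]Traceback (most recent call last):
  File "<stdin>", line 6, in <module>
IndexError: list index out of range
```

View pics/w9.png

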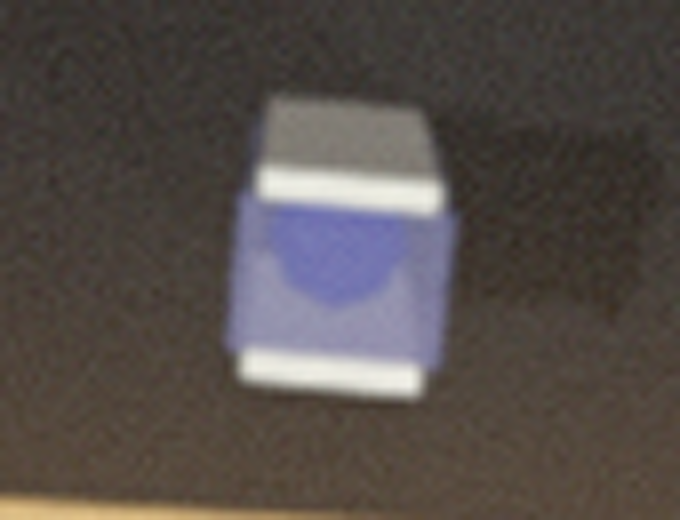

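```bash
python3 - <<'E'
from h import *
np.set_printoptions(precision=4,suppress=True)
C=cam("wrist");w=grab_frame("wrist")
x,y=map(int,proj(C,[.528,-.2555,.045]))
g=w.min(2).astype(int);roi=np.zeros_like(g,bool);roi[y-45:y+45,x-45:x+45]=1
for th in (120,150,180):
  n,l,st,ce=cv2.connectedComponentsWithStats(((g>th)&roi).astype(np.uint8))
  for i in range(1,n):
    if st[i,4]>40:
      pts=np.argwhere(l==i)[:,::-1].astype(np.float32);r=cv2.minAreaRect(pts)
      P=np.array([onz(C,q,.063)[:2] for q in cv2.boxPoints(r)])
      e=[P[1]-P[0],P[2]-P[1]];e=max(e,key=np.linalg.norm)
      print(th,st[i],np.array(r[0]),np.array(r[1]),"ctr",onz(C,r[0],.063),"ang",np.degrees(np.arctan2(e[1],e[0])))
for i in range(2):
  print([ (np.round(k["box"],1),k["conf"]) for k in cut_out("wrist","cell_blue")[:1]],ctrl.sense()["tool_pos"])
E
```

```text
120 [ 311  221   39   50 1054] [330.7563 246.0308] [35.9819 46.9035] ctr [ 0.5291 -0.2505  0.063 ] ang 83.13231308557114
150 [312 222   8  44 204] [316.1931 243.5693] [ 5.6717 43.4831] ctr [ 0.5189 -0.2487  0.063 ] ang 84.24081112753673
150 [340 224  10  45 237] [344.5 246. ] [44.  9.] ctr [ 0.5387 -0.2504  0.063 ] ang -88.71951066844747
180 [312 238   7  28 135] [315.3607 251.5328] [ 4.7984 27.4323] ctr [ 0.5183 -0.2545  0.063 ] ang 84.75244162845318
180 [341 241   8  28 134] [344.5693 254.4462] [ 4.7133 27.5357] ctr [ 0.5389 -0.2566  0.063 ] ang 84.15916695350515
[(array([331.6, 245.8,  38.9,  55.8]), 0.95)] [ 0.5256 -0.2505  0.1552]
[(array([331.6, 245.8,  38.9,  55.8]), 0.95)] [ 0.5256 -0.2506  0.1551]
```

Call:
step_arm --targets "0.003 -0.005 0 0 0 -0.097 -0.4;0 0 -0.03 0 0 0 -0.4;0 0 -0.03 0 0 0 -0.3;0 0 -0.02 0 0 0 -0.2;0 0 0 0 0 0 -0.2;0 0 0 0 0 0 -0.2"

```text
time_s: 18.02
tool_pos: [0.529, -0.2558, 0.0755]
ee_rot: [0.999, -0.047, 0.001, 0.0]
wrist_force: [-0.1, -0.2, 0.3]
width: 0.599
```

```bash
python3 - <<'E'
from h import *
np.set_printoptions(precision=4,suppress=True)
C=cam("wrist");s=ctrl.sense();w=grab_frame("wrist");print(s["tool_pos"],s["width"],R.from_quat(s["ee_rot"]).as_matrix()[:,0])
T=np.eye(4);T[:3,:3]=R.from_quat(s["ee_rot"]).as_matrix();T[:3,3]=s["tool_pos"]
x,y=map(int,proj(C,[.5286,-.2555,.063]));print(x,y)
g=w.min(2).astype(int);roi=np.zeros_like(g,bool);roi[y-60:y+60,x-50:x+50]=1
for th in (165,185):
  n,l,st,ce=cv2.connectedComponentsWithStats(((g>th)&roi).astype(np.uint8))
  for i in range(1,n):
    if st[i,4]>60:
      pts=np.argwhere(l==i)[:,::-1].astype(np.float32);r=cv2.minAreaRect(pts)
      P=np.array([onz(C,q,.063)[:2] for q in cv2.boxPoints(r)]);e=max([P[1]-P[0],P[2]-P[1]],key=np.linalg.norm)
      c=onz(C,r[0],.063);print(th,st[i],np.round(r[1],1),"ctr",c,"tool",(np.linalg.inv(T)@np.append(c,1))[:2],"ang",np.degrees(np.arctan2(e[1],e[0])))
print([(k["at"],onz(C,k["at"],.033)) for k in spot_point("wrist","cell_blue_stone")[:1]])
E
```

```text
[ 0.529  -0.2558  0.0755] 0.5990965586802213 [ 0.9956 -0.0938  0.0014]
326 290
165 [301 269   8  42 322] [41.  7.] ctr [ 0.5183 -0.2542  0.063 ] tool [-0.0108 -0.0007] ang -96.08832346855144
165 [344 271   9  40 299] [ 7.6 39.2] ctr [ 0.5388 -0.2566  0.063 ] tool [ 0.0099 -0.0001] ang 83.79642083448176
185 [301 271   7  40 260] [39.  6.] ctr [ 0.518  -0.2546  0.063 ] tool [-0.011  -0.0001] ang -96.13131733362707
185 [345 271   7  40 267] [39.  6.] ctr [ 0.5389 -0.2566  0.063 ] tool [ 0.01   -0.0001] ang -94.23894002827706
[([323.5, 269.1], array([ 0.5273, -0.2553,  0.033 ]))]
```

Call:
step_arm --targets "-0.0005 0 -0.02 0 0 0 -0.2;0 0 -0.02 0 0 0 -0.2;0 0 -0.01 0 0 0 -0.1;0 0 0 0 0 0 0.1;0 0 0 0 0 0 0.25;0 0 0 0 0 0 0.35;0 0 0 0 0 0 0.5;0 0 0 0 0 0 1;0 0 0 0 0 0 1;0 0 0 0 0 0 1" --newtons 35

```text
time_s: 19.38
tool_pos: [0.5284, -0.256, 0.0253]
ee_rot: [0.999, -0.047, 0.001, 0.0]
wrist_force: [-0.2, 0.7, 5.1]
width: 0.28
```

Call:
step_arm --targets "0 0 0.005 0 0 0 1;0 0 0.015 0 0 0 1;0 0 0.03 0 0 0 1;0 0 0.03 0 0 0 1;0 0 0.03 0 0 0 1;0 0 0.03 0 0 0 1;0 0 0.012 0 0 0 1;0 0 0 0 0 0 1"

```text
time_s: 20.38
tool_pos: [0.528, -0.2559, 0.1773]
ee_rot: [0.999, -0.047, 0.001, 0.0]
wrist_force: [-0.2, 0.4, -1.6]
width: 0.275
```

Call:
step_arm --targets "0.003 0.015 0 0 0 0.008 1;0.006 0.03 0 0 0 0.01 1;0.006 0.035 0 0 0 0.01 1;0.006 0.035 0 0 0 0.01 1;0.006 0.035 0 0 0 0.01 1;0.006 0.035 0 0 0 0.01 1;0.006 0.035 0 0 0 0.01 1;0.006 0.035 0 0 0 0.01 1;0.006 0.035 0 0 0 0.01 1;0.006 0.035 0 0 0 0.006 1;0.006 0.03 0 0 0 0 1;0.004 0.025 0 0 0 0 1"

```text
time_s: 21.88
tool_pos: [0.5935, 0.1273, 0.1752]
ee_rot: [1.0, 0.001, -0.001, -0.0]
wrist_force: [0.5, 0.7, -1.5]
width: 0.278
```

Call:
step_arm --targets "0.003 0.015 0 0 0 0 1;0.002 0.009 0 0 0 0 1;0 0 0 0 0 0 1;0 0 0 0 0 0 1"

```text
time_s: 22.38
tool_pos: [0.5998, 0.1468, 0.1764]
ee_rot: [1.0, -0.001, -0.0, 0.001]
wrist_force: [-0.3, -0.0, -1.6]
width: 0.276
```

Call:
step_arm --targets "0.0005 0.0015 -0.02 0 0 0 1;0 0 -0.03 0 0 0 1;0 0 -0.03 0 0 0 1;0 0 -0.015 0 0 0 1;0 0 -0.0042 0 0 0 1;0 0 0 0 0 0 1;0 0 0 0 0 0 1"

```text
time_s: 23.25
tool_pos: [0.6011, 0.15, 0.0785]
ee_rot: [1.0, -0.0, 0.001, -0.0]
wrist_force: [0.6, -0.2, -1.1]
width: 0.276
```

```bash
python3 - <<'E'
from h import *
np.set_printoptions(precision=4,suppress=True)
s=ctrl.sense();print(s["tool_pos"],R.from_quat(s["ee_rot"]).as_matrix(),s["time_s"])
rs={};ims=[]
for n in["scene","side","wrist"]:
  C=cam(n);im=grab_frame(n)
  for q in ["cell_blue_stone","cell_blue","beam","viewer"]:
    k=spot_point(n,q)[:1]
    if k: print(n,q,np.round(k[0]["at"],1),round(k[0]["conf"],2),"exp",np.round(proj(C,[.6,.148,{"cell_blue":.055,"viewer":0}.get(q,.085)]),1)); rs.setdefault(q,[]).append(ray(C,k[0]["at"]))
  x,y=map(int,proj(C,[.6,.148,.085]));r=32 if n!="wrist" else 90
  ims.append(cv2.resize(im[y-r:y+r,x-r:x+r],(266,400),interpolation=cv2.INTER_CUBIC) if 0 else cv2.resize(im[y-r:y+r,x-r:x+r],(266,266),interpolation=cv2.INTER_CUBIC))
for q,r in rs.items():
  if len(r)>1: print(q,*tri(r))
cv2.imwrite("pics/f.png",np.hstack(ims))
E
```

```text
[0.6011 0.15   0.0785] [[ 1.     -0.0001  0.0019]
 [-0.0001 -1.      0.0007]
 [ 0.0019 -0.0007 -1.    ]] 23.25
scene cell_blue_stone [397.8 295.1] 0.48 exp [397.1 295.7]
scene cell_blue [395.9 303.4] 0.5 exp [395.2 308.4]
scene beam [400.7 295.4] 0.96 exp [397.1 295.7]
scene viewer [394.  330.9] 0.63 exp [391.8 330.6]
side cell_blue_stone [275.1 184.8] 0.71 exp [276.4 183.6]
side beam [276.2 183.3] 0.58 exp [276.4 183.6]
side viewer [278.5 216.1] 0.98 exp [279.5 215.7]
wrist cell_blue_stone [321.3 305.7] 0.82 exp [326.8 313.5]
wrist cell_blue [327.  284.7] 0.87 exp [326.4 286.5]
wrist viewer [328.4 253.6] 0.86 exp [325.9 254.6]
cell_blue_stone [0.5973 0.1492 0.0831] [1.4, 0.1, 1.4]
cell_blue [0.5999 0.1503 0.0655] [2.7, 2.7]
beam [0.5992 0.1513 0.0856] [2.5, 2.5]
viewer [ 0.5997  0.15   -0.0005] [1.9, 1.3, 2.4]
```

View pics/f.png

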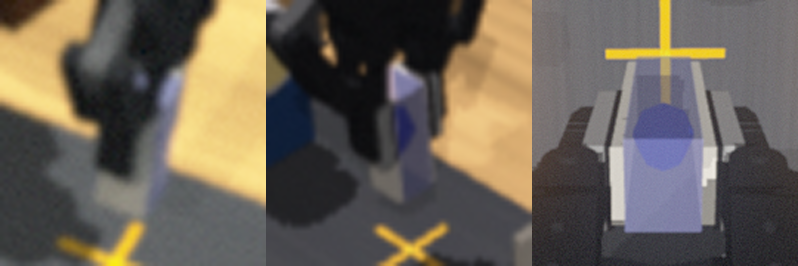

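```bash
python3 - <<'E'
from h import *
np.set_printoptions(precision=4,suppress=True)
for n in ["wrist","side","scene"]:
  C=cam(n);im=grab_frame(n);hsv=cv2.cvtColor(im,cv2.COLOR_BGR2HSV)
  m=(hsv[...,0]>18)&(hsv[...,0]<34)&(hsv[...,1]>150)&(hsv[...,2]>120)
  P=np.array([onz(C,p,.012)[:2] for p in np.argwhere(m)[:,::-1]])
  P=P[np.abs(P-[.6,.149]).max(1)<.03]
  h=P[np.abs(P[:,1]-.149)<.005];v=P[np.abs(P[:,0]-.6)<.005]
  hh=h[np.abs(h[:,0]-.6)>.004]; vv=v[np.abs(v[:,1]-.149)>.004]
  print(n,len(P),"bbox",P.min(0),P.max(0),"h",np.polyfit(hh[:,0]-.6,hh[:,1],1),"v",np.polyfit(vv[:,1]-.149,vv[:,0],1) if len(vv)>5 else "")
s=[ctrl.sense()["tool_pos"]];print(s)
E
```

```text
wrist 668 bbox [0.5749 0.1468] [0.6249 0.1736] h [0.0099 0.1491] v [-0.0008  0.5996]
side 62 bbox [0.577  0.1396] [0.6246 0.1738] h [0.0111 0.1507] v [0.0092 0.6006]
scene 128 bbox [0.576  0.1247] [0.6244 0.171 ] h [0.0067 0.1476] v [-0.006   0.6002]
[array([0.6003, 0.1497, 0.0774])]
```

Call:
step_arm --targets "0 -0.0006 -0.0003 0 0 0.006 1;0 0 0 0 0 0 1;0 0 0 0 0 0 1;0 0 0 0 0 0 1;0 0 0 0 0 0 1;0 0 0 0 0 0 1;0 0 0 0 0 0 1;0 0 0 0 0 0 1"

```text
time_s: 25.15
tool_pos: [0.6003, 0.1491, 0.0771]
ee_rot: [1.0, 0.003, 0.0, 0.0]
wrist_force: [-0.2, 0.4, -0.9]
width: 0.276
```

```bash
python3 - <<'E'
from h import *
s=ctrl.sense();print(s["tool_pos"],s["ee_rot"],s["qd"],s["width"],s["time_s"])
for n in["side","scene"]:
  C=cam(n);grab_frame(n)
  for q in["pin","cell_red","cell_green"]: print(n,q,[(np.round(k["at"],1),round(k["conf"],2)) for k in spot_point(n,q)[:1]],proj(C,[.515,.2885,.015]) if q=="pin" else "")
s=ctrl.sense();print(s["tool_pos"])
if abs(s["tool_pos"][2]-.077)<.003: order.close_job()
E
```

```text
[0.60031582 0.14914363 0.07710372] [9.99995543e-01 2.98545304e-03 3.62284451e-05 3.49951881e-06] [ 2.17192772e-04  2.05047844e-03 -3.94241867e-04 -7.66291402e-05
 -1.11138800e-03 -1.04535954e-03 -5.24125506e-04] 0.2755098168250944 25.15
side pin [(array([276.1, 185.4]), 0.65)] [206.01461852 200.7716733 ]
side cell_red [(array([380.2, 305.9]), 0.81)] 
side cell_green [(array([490.9, 375.8]), 0.87)] 
scene pin [(array([491.9, 307.4]), 0.61)] [487.37464972 323.23245117]
scene cell_red [(array([254.9, 255.7]), 0.79)] 
scene cell_green [(array([168. , 224.9]), 0.73)] 
[0.60028222 0.14916232 0.07707856]
the job is handed in; nothing more can be done
```

The locking pin is seated in the eyelet and let go, and the blue cell is held in the light path above the yellow cross. I handed the job in at about 25.5 s; no verdict is reported.

**Pin:** I lowered it until the force rose to 13 N, which fits its head sitting on the eyelet, then released it. A close picture afterwards showed it standing upright with its head on the plate.

**Blue cell:** I gripped it with 35 N by the frosted faces only.
- **Position:** The tool was at (0.600, 0.149, 0.077) m. From the height at which I gripped the cell, that puts the stone about 85 mm above the bench. The measured cross centre was (0.600, 0.149) m.
- **Angle:** The gripper is turned about 0.3° and the cross measured about 0.5°, so the clear faces point squarely at lamp and screen to within about half a degree.
- **Steadiness:** The joints were practically at rest and the grip opening was unchanged.

**Red and green cells:** The last pictures found both within 2–4 pixels of where they started.

**Checks that disagreed:**
- The last network look for the pin was no use. In the side camera it marked the held cell, and in the scene camera it was about 16 px off, so the seating rests on the earlier picture and the force.
- The cameras' own stone position came out about 2–3 mm lower in x and 2 mm lower in z than the arm's figure. I relied on the arm's figure.

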